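Nip the re-glued album in the screw press

ROBOT

A 7-joint arm with a two-finger parallel gripper is mounted at the origin on a cart in front of the work surface, level with it; the furniture and walls round the work are solid. World frame = base frame: x ahead of the robot, y to its left, z up, the work surface at z = 0. Lengths are in m, angles in rad, forces in N, time in s.
With the tool pointing down it reaches from about 0.425 to 0.925 m from the base axis. Payload 6.8 kg.
Tool frame: the origin (TCP) lies at the very end of the fingers, on their centre line; the grasp point (between the pads) lies 19 mm behind it (grip_point_offset is the distance from the TCP to the grasp point, in m); z points along the fingers, y is the line along which they close (so a half turn about z gives the same grasp; the last joint's range is limited). The gripper opens to 88 mm and grips with 3 to 60 N. Pads are 20 mm wide; open, the fingers measure 115 mm over their backs; the gripper's body (75 mm by 178 mm) begins 61 mm behind the grasp point.
Start: joints at [-1.353, 0.477, 0.022, 1.555, -0.011, 1.109, -0.083], TCP at [0.216, 0.64, 0.184] pointing down, gripper open.
Joint ranges: [-2.96, 2.96], [-0.34, 2.1], [-1.41, 1.46], [0.24, 2.44], [-1.37, 4.51], [0.17, 1.92], [-2.96, 2.96]. Speed limits (rad/s): [2.39, 2.39, 3.14, 3.14, 3.14, 3.14, 3.14].

INTERFACE

Orientations are given as a unit quaternion [x, y, z, w].
In Python, from bench import state, get_image, close_job, grip_point_offset gives the robot as it stands.
- The arm moves only by the shell command python3 -m handwheel 'ROWS'. ROWS is JSON, a list that holds one entry, the list of rows, each a list of 5 numbers: the shift along the tool's x, y, z in cm, then the turn about the tool's z in rad, then the finger opening in cm, from 0 to 8.78. A call has 1 to 5 rows; each row is the pose to reach, as a shift and turn from the pose commanded when the call began, along the tool's axes at that moment; what a row does not reach only later rows make up. A row lasts 1/10 s, in which the tool goes at most 50 mm and 8.59 degrees, less where a joint would pass 70% of its speed; a pose out of reach is approached as far as the arm can. A call with a gripper value outside its range is refused whole. The fingers move at their own pace and stop on an object; the grip force is fixed at half the most. Time passes only in rows, so rows that repeat a pose let the fingers close. It gives the time, the measured TCP pose, the force, the opening and the grip force at its end, in the units of the state.
- state(): the state, without advancing time (a new reading comes with each control period).
- get_image(name): name is "scene" or "top" or "wrist"; returns a dict with "image" (384x512x3 uint8, red, green, blue), "range_z" (384x512 float32, m along the optical axis (not along the pixel's ray), 0 where there is no reading), "fovy" (degrees; the focal length in pixels is half the picture's height over the tangent of half this angle, whatever the lens; pixels are square), "cx", "cy" (the principal point, pixels), "world_to_cam" (4x4, takes a point from world to camera coordinates). Camera axes: x right, y up, looking along -z (the intrinsics and any distortion apply to the point x, -y, -z); pixel columns grow to the right and rows downward; lengths in m; the calibration is good to about 2 mm. A picture is of the moment at which its call begins.
- close_job(): hands the job in; it is judged then, once.
The state is a dict: "time_s": time; "q": joint angles; "qd": joint speeds; "effort": joint torques, N m; "position": TCP position; "eef_rot": TCP orientation; "wrist_force": force on the tool from outside, world axes, zero at the start; "moment": the same for the moment, N m; "gripper_width": opening from 0.0 (shut) to 1.0 (fully open); "grip_force": force on a finger pad.
Only numpy, scipy, OpenCV 4.12 (cv2) and the standard library are available. Lean on these libraries where they do the work, as an engineer would, in place of code of your own. Each camera call takes 0.05 s, during which the arm holds its last target. There are 200 camera calls.

TASK

The album's spine has just been re-glued: push the album flat across the desk, spine first, into the little screw press until the whole spine is seated squarely against the back fence. Then wind the crank clockwise until you feel the pressing board bite and hold the album firmly, without crushing it, and let go. Leave the other things on the desk where they stand.

Things in the scene. Friction and masses are not known exactly. Their poses are not given: they have to be found in the camera images.
- press: Small grey screw press, fixed to the desk. Origin on the desk straight below the screw; +x is the way in (its mouth faces -x), z up. It has two steel columns at y = +-91 mm, a 4 mm bed plate, side guides, a back fence, a crossbar with the screw, and a crank on top.
- mouth (a point): Middle of the bed's front edge, 100 mm before the screw axis, on the 4 mm bed (150 mm wide here). A ramp 30 mm long leads up to it from the desk. Side guides, 15 mm high, leave 137 mm between them from 54 mm before the screw axis to the fence; towards the mouth they flare out to 160 mm, 94 mm before the axis. Axes as the press's.
- fence (a point): Middle of the back fence's flat face (150 mm wide, top 28 mm above the desk), 45 mm past the screw axis, 10 mm up. Its axes are the press's. The seated album touches it with the whole spine: its middle is then 44 mm before the screw axis and its fore edge 133 mm.
- crossbar (a point): Top middle of the crossbar, on the screw's axis, 123 mm up; the bar is 36 mm (x) by 214 mm (y), 16 mm thick. Under it hangs a level wooden pressing board (80 x 128 mm, rubber-backed, springy) at a hidden height, 10 to 30 mm above a seated album. The crank lowers it 30 mm per clockwise turn (from above); it does not run back.
- crank_grip (a point): Middle of the crank's black free-spinning grip sleeve: upright, 22 mm thick, z = 146 to 190 mm, 60 mm from the screw axis, over the crank arm (top 141 mm). It keeps its height. Turning takes about 4 N here (part of it relaxes at each halt); once the board bites, 5 N more per radian (65 N of clamping). 30 to 80 N of clamping is right; over 140 N crushes.
- album: Grey landscape photo album with hard covers, lying flat, 178 x 127 x 20 mm, about 0.3 kg, bound on a short side. Origin under its middle, +x points to the rounded closed spine, -x to the fore edge where white pages show. Sliding it takes 2 to 4 N, a little more on the ramp.
- album_spine (a point): Middle of the album's spine face, 89 mm from its origin along its +x and 10 mm above its underside.
- glue_stick: Glue stick standing beside the mouth of the press on the press's -y side, 23 mm thick, 97 mm tall; origin under its middle. Leave it.
- candle_jar: Cream jar candle standing beyond the press, 64 mm wide, 100 mm tall; origin under its middle. Leave it.
- tape_dispenser: Yellow tape dispenser, 127 x 28 x 51 mm, long side along its y, far to the right; origin under its middle. Leave it.
- stapler: Cream stapler, 118 x 34 x 40 mm, long side along its y, beyond the press, near the desk's front; origin under its middle. Leave it.

How it is judged:
On the way, in this order (a step that is already met when the one before it is completed fails the run):
1. the album is pushed home, its spine square against the back fence (x of album_spine in the frame of press above 0.0415 m and angle between the x axis of album and the x axis of press, either way round below 0.05 rad), for 0.2 s.
2. the pressing board clamps the seated album firmly (all of step 1 and contact force between album and press above 45 N), for 0.2 s.
At the end, for the whole second after the job is handed in: The album lies still in the press, its spine within 3.5 mm of the back fence and square to it within 0.05 rad, clamped by the pressing board with at least about 20 N, and the crank is let go (all of step 2 and linear speed of album below 0.01 m/s); the robot touches nothing.
It fails at once if the glue stick is pushed away or knocked over (distance of glue_stick from where it was at the start of the episode above 0.025 m or angle between glue_stick's own z axis and vertical above 0.5 rad).
It fails at once if the jar candle is pushed away or knocked over (distance of candle_jar from where it was at the start of the episode above 0.025 m or angle between candle_jar's own z axis and vertical above 0.5 rad).
It fails at once if the tape dispenser is pushed away or knocked over (distance of tape_dispenser from where it was at the start of the episode above 0.025 m).
It fails at once if the stapler is pushed away or knocked over (distance of stapler from where it was at the start of the episode above 0.025 m).
It fails at once if the album is crushed by overwinding (contact force between album and press above 300 N).
It also fails if it takes over 72 s, if anything falls off the work surface, if the arm or the gripper's body presses on something with over 40 N, if the wrist force passes 120 N, or if a joint passes its speed limit or range.

## Working session

There is one attempt and no reset: what is moved stays moved. The work goes in short steps, Python scripts to look and compute and a shell command to move; the robot and the scene stay as the last step left them, time stands still between calls to the robot, and variables do not carry over. Pictures are saved under pics/ and viewed, at most 10 in all, crops included, and the job is handed in when it is done.

```bash
mkdir -p pics; cat > h.py <<'E'
import numpy as np,cv2
from bench import state,get_image
def cam(n):
    d=get_image(n); d['f']=d['image'].shape[0]/2/np.tan(np.radians(d['fovy'])/2); return d
def cloud(d):
    z=d['range_z'];v,u=np.mgrid[:384,:512]
    p=np.stack([(u-d['cx'])/d['f']*z,-(v-d['cy'])/d['f']*z,-z,np.ones_like(z)],-1)
    w=(p@np.linalg.inv(d['world_to_cam']).T)[...,:3]; w[z==0]=np.nan; return w
def ray(d,u,v,h):
    T=np.linalg.inv(d['world_to_cam']);r=T[:3,:3]@np.array([(u-d['cx'])/d['f'],-(v-d['cy'])/d['f'],-1]);o=T[:3,3]
    return o+r*(h-o[2])/r[2]
def save(im,n): cv2.imwrite('pics/'+n+'.png',cv2.cvtColor(im,cv2.COLOR_RGB2BGR))
E
python3 - <<'E'
from h import *
for n in('scene','top'):
    d=cam(n);save(d['image'],n);print(n,d['fovy'],d['cx'],d['cy'],[k for k in d],np.linalg.inv(d['world_to_cam']).round(3).tolist())
print(state())
E
```

```text
scene 50.63205691193689 261.17207790306725 190.909897513006 ['image', 'range_z', 'fovy', 'cx', 'cy', 'world_to_cam', 'f'] [[0.803, 0.413, -0.429, 0.086], [-0.595, 0.534, -0.601, -0.596], [-0.019, 0.738, 0.674, 0.871], [0.0, 0.0, 0.0, 1.0]]
top 49.27812096320126 259.57830941228445 194.47901773151042 ['image', 'range_z', 'fovy', 'cx', 'cy', 'world_to_cam', 'f'] [[-0.023, 0.995, -0.093, 0.434], [-1.0, -0.024, -0.009, 0.059], [-0.011, 0.093, 0.996, 1.381], [0.0, 0.0, 0.0, 1.0]]
{'time_s': 0.1, 'q': array([-1.35307782,  0.47770503,  0.02235225,  1.55631838, -0.01149076,
        1.10930939, -0.08309114]), 'qd': array([ 0.00098795, -0.00151865, -0.00070397, -0.00270564,  0.00142035,
       -0.0009524 ,  0.00027012]), 'effort': array([ 4.29223073e-03, -5.84091139e+01,  1.53964821e+00, -2.73312271e+01,
       -5.42253884e-02,  1.30755673e-02,  4.81718473e-05]), 'position': array([0.2158898 , 0.63891689, 0.18350195]), 'eef_rot': array([ 1.62177320e-01,  9.86761302e-01, -8.03138411e-04, -6.66501739e-05]), 'wrist_force': array([ 0.463863  ,  0.23373618, -0.97342569]), 'moment': array([ 0.00793092,  0.0255036 , -0.00288165]), 'grip_force': 0.0, 'gripper_width': 1.0002678533923506}
```

View pics/scene.png

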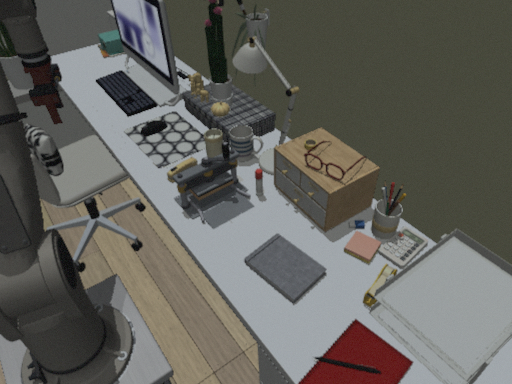

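View pics/top.png

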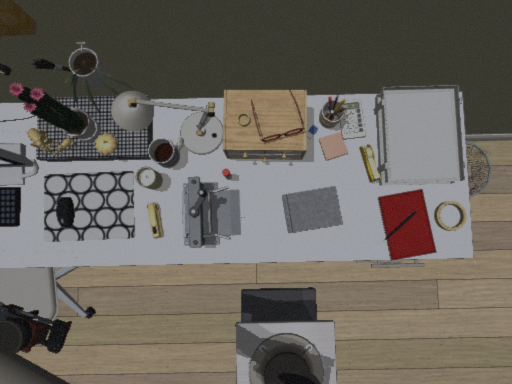

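Scene: album around (285,266) and press around (210,185), with its mouth toward the album. Top: album (313,209), press (197,212), glue stick's red cap (226,173). Next I measure them and look closer.

```bash
python3 - <<'E'
from h import *
s=cam('scene');t=cam('top')
a=cv2.resize(t['image'][150:260,170:350],None,fx=4,fy=4,interpolation=cv2.INTER_CUBIC)
b=cv2.resize(s['image'][120:310,160:340],None,fx=3,fy=3,interpolation=cv2.INTER_CUBIC)
save(np.clip(a*1.5,0,255).astype('uint8'),'topc');save(np.clip(b*1.5,0,255).astype('uint8'),'scenec')
for n,d in(('top',t),('scene',s)):
    w=cloud(d);z=w[...,2]
    # album
    m=((z>.012)&(z<.03)&(w[...,0]>.3)&(w[...,0]<.65)&(w[...,1]<.05)&(w[...,1]>-.25)).astype('uint8')
    k,l,st,c=cv2.connectedComponentsWithStats(m)
    for i in range(1,k):
        if st[i,4]>300:
            p=w[l==i];r=cv2.minAreaRect(p[:,:2].astype('float32'));print(n,'album',st[i].tolist(),r,np.median(p[:,2]))
    m=(z>.1)&(z<.13)&(w[...,1]>.1)&(w[...,1]<.35)&(w[...,0]<.6)
    p=w[m];print(n,'bar',len(p),cv2.minAreaRect(p[:,:2].astype('float32')),np.median(p[:,2]))
    m=(z>.15)&(z<.2)&(w[...,1]>.1)&(w[...,1]<.35)&(w[...,0]<.6)
    p=w[m];print(n,'grip',len(p),p.mean(0),p[:,2].max(), np.median(p[p[:,2]>.18],0))
    m=(z>-.02)&(z<.008)&(w[...,0]>.3)&(w[...,0]<.6);print('desk z',np.median(z[m]))
    I=d['image'].astype(int);m=(I[...,0]>I[...,1]+60)&(w[...,1]>0)&(w[...,1]<.25)&(w[...,0]<.7)
    p=w[m];print('glue',len(p),np.nanmean(p,0) if len(p) else'')
E
```

```text
top album [282, 186, 60, 47, 2131] ((0.5097728967666626, -0.09677110612392426), (0.12724976241588593, 0.1785614937543869), 8.13415241241455) 0.021131122740085218
top bar 667 ((0.4987720847129822, 0.26870542764663696), (0.2017534226179123, 0.03714226186275482), 1.6350948810577393) 0.12364204788381516
top grip 57 [0.555337   0.23591422 0.18622736] 0.19764551962082466 [0.5561401  0.23694945 0.19019817]
desk z 0.001572682753542387
glue 31 [0.62613532 0.17433181 0.09733215]
scene album [245, 233, 82, 66, 2702] ((0.5114665627479553, -0.09736046195030212), (0.12855912744998932, 0.18014004826545715), 7.744761943817139) 0.019413739528622964
scene bar 564 ((0.4995611011981964, 0.2664559483528137), (0.19975440204143524, 0.04056405648589134), 0.5865190029144287) 0.12114958469812842
scene grip 106 [0.55531866 0.23162534 0.17371593] 0.19293243934543058 [0.55631429 0.23228803 0.18831292]
desk z -7.727991080785923e-05
glue 24 [0.62680832 0.17207907 0.09500063]
```

View pics/topc.png

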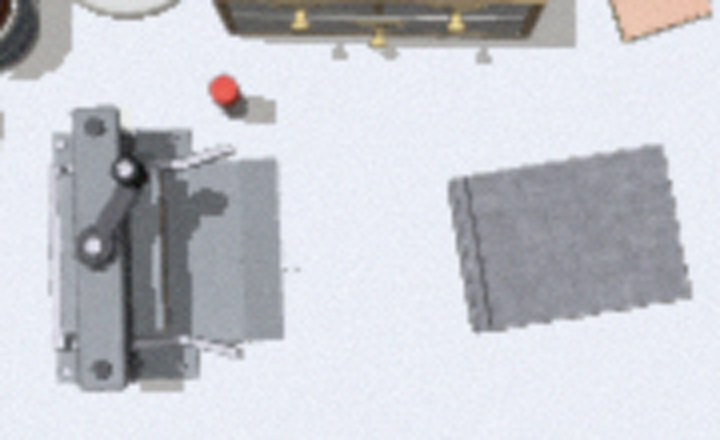

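View pics/scenec.png

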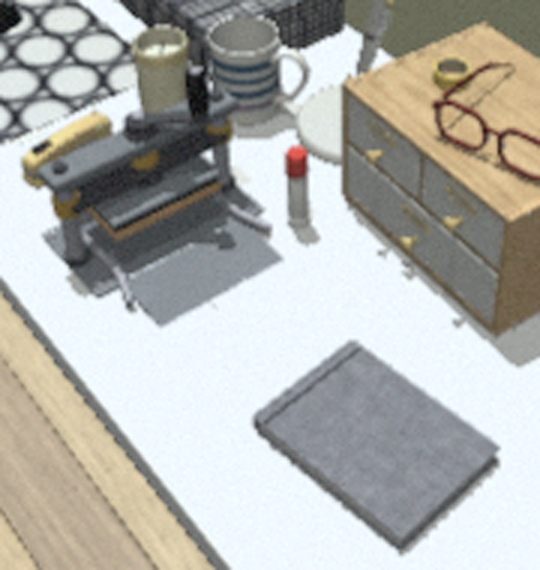

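The top crop shows the hinge crease at (470,240), so the spine already faces the press. The white fore edge faces away. The board is high above the bed and the crank grip is at (126,170), mouth side. The scene crop shows the glue stick at (297,190), clear of the lane. My plan is to push the fore edge with both open fingers.

```bash
cat >> h.py <<'E'
from scipy.spatial.transform import Rotation as R
def go(p,ang=None,s=None):
    """shift cm in tool axes and turn rad to reach p with tool y at world angle ang (deg)"""
    s=s or state();r=R.from_quat(s['eef_rot']).as_matrix()
    sh=r.T@(np.array(p)-s['position'])*100
    y=np.degrees(np.arctan2(r[1,1],r[0,1]))
    print('y-ang',y.round(2),'pos',s['position'].round(4),'shift',sh.round(2),'turn',None if ang is None else round(np.radians(y-ang),3))
E
python3 - <<'E'
from h import *
go((.44,.25,.25),8);go((.527,-.212,.25),8);
E
```

```text
y-ang 71.33 pos [0.2159 0.6391 0.1838] shift [-33.68 -29.7   -6.59] turn 1.105
y-ang 71.33 pos [0.2159 0.6391 0.1838] shift [-56.72 -70.68  -6.54] turn 1.105
```

```bash
python3 -m handwheel '[[[0,0,-6.6,0,8.78],[-4,-3.5,-6.6,0,8.78],[-8,-7,-6.6,0,8.78],[-12,-10.5,-6.6,0,8.78],[-16,-14,-6.6,0,8.78]]]' && python3 -m handwheel '[[[-3.5,-3.2,0,0,8.78],[-7,-6.4,0,0,8.78],[-10.5,-9.6,0,0,8.78],[-14,-12.8,0,0,8.78],[-17.5,-16,0,0,8.78]]]' && python3 -m handwheel '[[[-2.3,-4.1,0,0,8.78],[-4.6,-8.2,0,0,8.78],[-6.9,-12.3,0,0,8.78],[-9.2,-16.4,0,0,8.78],[-11.5,-20.5,0,0,8.78]]]' && python3 -m handwheel '[[[-2.3,-4.1,0,0,8.78],[-4.6,-8.2,0,0,8.78],[-6.9,-12.3,0,0,8.78],[-9.2,-16.4,0,0,8.78],[-11.5,-20.5,0,0,8.78]]]' && python3 -m handwheel '[[[0,0,0,0.14,8.78],[0,0,0,0.28,8.78],[0,0,0,0.42,8.78],[0,0,0,0.56,8.78],[0,0,0,0.7,8.78]]]' && python3 -m handwheel '[[[0,0,0,0.14,8.78],[0,0,0,0.28,8.78],[0,0,0,0.4,8.78],[0,0,0,0.4,8.78]]]'
python3 -c "
from h import *
go((.527,-.214,.008),8)
d=cam('wrist');save(d['image'],'w1');print(np.linalg.inv(d['world_to_cam']).round(3).tolist())"
```

```text
time_s: 0.7
position: [0.3162, 0.4666, 0.2505]
eef_rot: [0.162, 0.987, 0.0, 0.0]
wrist_force: [1.2, 0.1, 0.5]
gripper_width: 0.999
grip_force: 0.0
time_s: 1.2
position: [0.4305, 0.2589, 0.2504]
eef_rot: [0.162, 0.987, 0.0, 0.0]
wrist_force: [1.0, 0.3, 0.2]
gripper_width: 0.999
grip_force: 0.0
time_s: 1.7
position: [0.4732, 0.0279, 0.2505]
eef_rot: [0.162, 0.987, 0.0, 0.0]
wrist_force: [0.0, 1.2, -0.5]
gripper_width: 1.002
grip_force: 0.0
time_s: 2.2
position: [0.5167, -0.2029, 0.2505]
eef_rot: [0.162, 0.987, 0.0, 0.0]
wrist_force: [0.8, 0.4, -0.3]
gripper_width: 1.0
grip_force: 0.0
time_s: 2.7
position: [0.5165, -0.2012, 0.2502]
eef_rot: [0.493, 0.87, 0.0, -0.0]
wrist_force: [1.0, -0.4, -0.5]
gripper_width: 1.0
grip_force: 0.0
time_s: 3.1
position: [0.5166, -0.201, 0.2502]
eef_rot: [0.654, 0.756, -0.0, -0.0]
wrist_force: [0.3, 0.8, -0.2]
gripper_width: 0.999
grip_force: 0.0
y-ang 8.26 pos [ 0.5166 -0.201   0.2502] shift [-1.44  0.85 24.22] turn 0.005
[[0.989, -0.14, -0.038, 0.504], [0.145, 0.952, 0.27, -0.128], [-0.002, -0.273, 0.962, 0.45], [0.0, 0.0, 0.0, 1.0]]
```

View pics/w1.png

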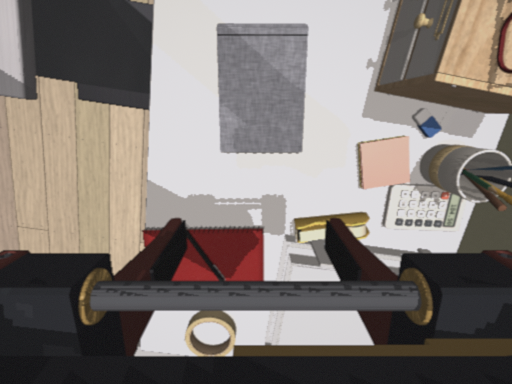

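Wrist view: album fore edge at row 152, columns 220–300, well centred between the finger tips at (180,225) and (335,225). The yellow tape dispenser is near the right finger at (330,225), so I check its clearance before going down.

```bash
python3 - <<'E'
from h import *
d=cam('wrist')
for u,v in((220,152),(302,153),(219,26),(308,27)): print(ray(d,u,v,.02).round(4))
w=cloud(d);z=w[...,2]
m=(abs(z-.02)<.008)&(w[...,1]>-.23)&(w[...,1]<.05)&(w[...,0]<.62)&(w[...,0]>.4)
k,l,st,c=cv2.connectedComponentsWithStats(m.astype('uint8'));i=1+st[1:,4].argmax();p=w[l==i];print(cv2.minAreaRect(p[:,:2].astype('float32')),np.median(p[:,2]))
I=d['image'].astype(int);m=(I[...,0]>I[...,2]+50)&(z>.02)&(z<.07)&(w[...,1]<-.15)&(w[...,0]<.8)&(w[...,0]>.55)
p=w[m];print('tape',len(p),np.percentile(p,[2,98],axis=0).round(3))
E
```

```text
[ 0.4584 -0.1953  0.02  ]
[ 0.5842 -0.178   0.02  ]
[ 0.4372 -0.0229  0.02  ]
[ 0.5587 -0.006   0.02  ]
((0.5086135864257812, -0.09749341756105423), (0.12737253308296204, 0.17835287749767303), 8.157217979431152) 0.019414545178859377
tape 419 [[ 0.595 -0.317  0.021]
 [ 0.71  -0.265  0.048]]
```

```bash
python3 -m handwheel '[[[-1.4,0.8,4.5,0,8.78],[-1.4,0.8,9,0,8.78],[-1.4,0.8,13.5,0,8.78],[-1.4,0.8,18,0,8.78],[-1.4,0.8,22,0,8.78]]]' && python3 -m handwheel '[[[0,0,1.2,0,8.78],[0,0,2.2,0,8.78],[0,0,2.2,0,8.78]]]' && python3 -m handwheel '[[[0.4,0,0,0,8.78],[0.8,0,0,0,8.78],[1.2,0,0,0,8.78],[1.6,0,0,0,8.78],[2,0,0,0,8.78]]]' && python3 -m handwheel '[[[0.6,0,0,0,8.78],[1.2,0,0,0,8.78],[1.8,0,0,0,8.78],[2.4,0,0,0,8.78],[3,0,0,0,8.78]]]'
cat > alb.py <<'E'
from h import *
def album(n='top'):
    d=cam(n);w=cloud(d);z=w[...,2];I=d['image'].astype(int)
    m=(z>.012)&(z<.032)&(w[...,1]>-.2)&(w[...,1]<.2)&(w[...,0]<.6)&(w[...,0]>.4)
    m=cv2.morphologyEx(m.astype('uint8'),cv2.MORPH_OPEN,np.ones((3,3)))
    k,l,st,c=cv2.connectedComponentsWithStats(m);i=1+st[1:,4].argmax();p=w[l==i]
    print(n,cv2.minAreaRect(p[:,:2].astype('float32')),np.median(p[:,2]).round(4))
if __name__=='__main__':
    album();album('scene');go((.5,0,.008),1)
E
python3 alb.py
```

```text
time_s: 3.7
position: [0.5261, -0.2136, 0.0282]
eef_rot: [0.653, 0.757, -0.0, -0.0]
wrist_force: [0.4, 0.2, 0.2]
gripper_width: 0.999
grip_force: 0.0
time_s: 4.0
position: [0.5269, -0.2142, 0.0086]
eef_rot: [0.654, 0.757, 0.0, 0.0]
wrist_force: [-0.5, -0.5, 0.0]
gripper_width: 0.998
grip_force: 0.0
time_s: 4.5
position: [0.5239, -0.1935, 0.0087]
eef_rot: [0.654, 0.757, 0.0, 0.0]
wrist_force: [0.5, -0.6, -0.4]
gripper_width: 1.001
grip_force: 0.0
time_s: 5.0
position: [0.5193, -0.1639, 0.0083]
eef_rot: [0.654, 0.757, -0.0, -0.0]
wrist_force: [0.2, -0.3, -0.1]
gripper_width: 1.002
grip_force: 0.0
top ((0.5074089169502258, -0.08178147673606873), (0.12668724358081818, 0.14814810454845428), 8.208504676818848) 0.021
scene ((0.5110583305358887, -0.09792429208755493), (0.12928596138954163, 0.1785597950220108), 7.954037666320801) 0.0195
y-ang 8.38 pos [ 0.5193 -0.1632  0.0082] shift [16.43  0.47  0.03] turn 0.129
```

```bash
python3 - <<'E'
from h import *
a=cam('wrist')['image'];b=cam('scene')['image']
b=cv2.resize(b[180:340,190:400],(512,390))
save(np.vstack([a[:200],b]),'w2')
E
```

```text
(no output)
```

View pics/w2.png

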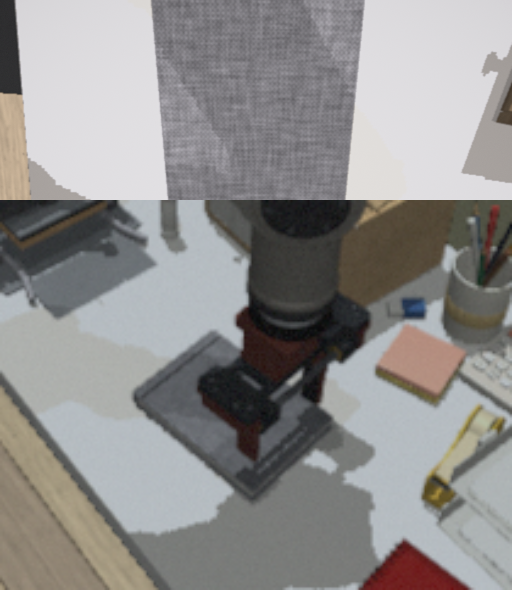

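The scene crop (lower half) shows the fingers ending over the album near (247,455), behind its fore edge, and the album hasn't moved. That disagrees with TCP z = 0.008, so I measure the finger height directly.

```bash
python3 - <<'E'
from h import *
s=state();print(s['position'],s['wrist_force'],s['q'].round(3))
d=cam('scene');w=cloud(d);I=d['image'].astype(int)
m=(I[...,0]>I[...,1]+18)&(I[...,0]<120)&(w[...,1]>-.3)&(w[...,1]<-.05)&(w[...,0]>.4)&(w[...,0]<.65)&(w[...,2]<.09)
k,l,st,c=cv2.connectedComponentsWithStats(m.astype('uint8'))
for i in range(1,k):
    if st[i,4]>8:
        p=w[l==i];j=p[:,2].argsort()[:6];print(st[i],p[j].round(3).tolist(),p.max(0).round(3))
for u,v in((291,284.6),):
    for h in(.0,.008,.02,.03): print(h,ray(d,u,v,h).round(3))
w=cloud(cam('top'));z=w[...,2]
m=(w[...,1]>-.21)&(w[...,1]<-.12)&(w[...,0]>.42)&(w[...,0]<.62);print(np.histogram(z[m],bins=[0,.01,.03,.06,.09,.12,.2,.5]))
d=cam('wrist');w=cloud(d);z=w[...,2];print(np.nanmedian(z[50:150,200:320]))
E
```

```text
[ 0.51943067 -0.16438539  0.00835486] [0.26377981 0.05540268 0.43189826] [-0.278  0.585  0.617  2.035 -0.53   0.683  0.828]
0.0 [ 0.491 -0.149  0.   ]
0.008 [ 0.487 -0.153  0.008]
0.02 [ 0.481 -0.16   0.02 ]
0.03 [ 0.477 -0.165  0.03 ]
(array([  43,  253,    0,    0,    3,  341, 1123]), array([0.  , 0.01, 0.03, 0.06, 0.09, 0.12, 0.2 , 0.5 ]))
0.01944156390987857
```

```bash
python3 - <<'E'
from h import *
import bench;print(bench.grip_point_offset, grip if 0 else '')
s=state();r=R.from_quat(s['eef_rot']).as_matrix()
d=cam('wrist');w=cloud(d);I=d['image'].astype(int)
t=(w-s['position'])@r   # tool frame
for v in range(205,300,12):
    print(v,[(u,(t[v,u]*1000).round().tolist(),I[v,u].tolist()) for u in (165,180,340)])
m=(abs(t[...,1])>.035)&(abs(t[...,1])<.07)&(abs(t[...,0])<.03)&(t[...,2]>-.09)
vv,uu=np.nonzero(m);print(len(vv),np.percentile(t[m][:,2],[50,90,100]).round(4))
j=np.argsort(-t[m][:,2])[:400:25];print(np.c_[vv[j],uu[j],(t[m][j]*1000).round()])
E
```

```text
0.0187 
205 [(165, [3.0, -73.0, 9.0], [224, 223, 226]), (180, [10.0, -56.0, -10.0], [127, 124, 129]), (340, [10.0, 59.0, -11.0], [136, 134, 140])]
217 [(165, [-7.0, -74.0, 8.0], [171, 165, 162]), (180, [1.0, -56.0, -11.0], [73, 69, 72]), (340, [1.0, 60.0, -12.0], [92, 90, 94])]
229 [(165, [11.0, -52.0, -56.0], [53, 32, 29]), (180, [9.0, -45.0, -52.0], [23, 23, 22]), (340, [11.0, 46.0, -56.0], [50, 32, 30])]
241 [(165, [11.0, -48.0, -71.0], [49, 30, 28]), (180, [2.0, -46.0, -52.0], [22, 23, 22]), (340, [9.0, 43.0, -67.0], [20, 21, 20])]
253 [(165, [9.0, -45.0, -79.0], [24, 22, 22]), (180, [-5.0, -45.0, -54.0], [22, 22, 23]), (340, [4.0, 42.0, -69.0], [22, 24, 23])]
265 [(165, [2.0, -46.0, -79.0], [21, 23, 22]), (180, [-50.0, -65.0, 9.0], [166, 160, 157]), (340, [-2.0, 42.0, -72.0], [23, 23, 23])]
277 [(165, [-3.0, -45.0, -82.0], [21, 19, 18]), (180, [-62.0, -66.0, 9.0], [170, 165, 161]), (340, [-8.0, 42.0, -73.0], [19, 19, 20])]
289 [(165, [27.0, -27.0, -133.0], [45, 46, 47]), (180, [28.0, -22.0, -135.0], [65, 64, 66]), (340, [28.0, 22.0, -134.0], [62, 61, 64])]
7999 [-0.0119 -0.0105  0.0104]
[[191. 346.  14.  70.  10.]
 [212. 344.  -3.  69.   9.]
 [216. 344.  -6.  69.   8.]
 [212. 319.   4.  45. -10.]
 [233. 204. -13. -40. -10.]
 [205. 195.   9. -45. -10.]
 [229. 316.  -9.  43. -10.]
 [219. 182.  -1. -55. -10.]
 [216. 311.   1.  39. -10.]
 [182. 337.  27.  56. -10.]
 [242. 187. -20. -53. -10.]
 [195. 181.  17. -55. -10.]
 [183. 201.  26. -40. -10.]
 [201. 334.  13.  55. -10.]
 [187. 332.  23.  52. -10.]
 [209. 169.   7. -64. -10.]]
```

Range readings put the visible finger ends about 48 mm behind the reported TCP. The scene ray agrees, and so does the lack of contact force. I'll back off behind the fore edge and lower in small steps, watching the force.

```bash
python3 -m handwheel '[[[-2.5,0,0,0,8.78],[-5.3,0,0,0,8.78],[-5.3,0,0,0,8.78]]]' && python3 -m handwheel '[[[0,0,0.6,0,8.78],[0,0,1.2,0,8.78],[0,0,1.8,0,8.78],[0,0,2.4,0,8.78],[0,0,2.4,0,8.78]]]' 
cat > tip.py <<'E'
from h import *
s=state();r=R.from_quat(s['eef_rot']).as_matrix();print(s['position'].round(4),s['wrist_force'].round(2))
d=cam('wrist');t=(cloud(d)-s['position'])@r;I=d['image'].astype(int)
for lo,hi in((130,230),(290,390)):
    m=np.zeros((384,512),bool);m[190:290,lo:hi]=1
    m&=(I.max(2)<75)&(abs(t[...,0])<.02)&(abs(abs(t[...,1])-.05)<.015)
    p=t[m];print(len(p),np.percentile(p[:,2],[50,90,98,100]).round(4),'world z',(s['position'][2]-np.percentile(p[:,2],[98,100])).round(4), 'x',np.percentile(p[:,0],[2,98]).round(3))
E
python3 tip.py
python3 - <<'E'
from h import *
b=cam('scene')['image'];save(cv2.resize(b[180:340,190:400],(630,480),interpolation=cv2.INTER_CUBIC),'s3')
E
```

```text
time_s: 5.7
position: [0.5271, -0.2217, 0.009]
eef_rot: [0.656, 0.755, -0.001, 0.002]
wrist_force: [-0.5, 0.8, -0.7]
gripper_width: 1.0
grip_force: 0.0
time_s: 6.2
position: [0.5263, -0.216, -0.0168]
eef_rot: [0.654, 0.757, -0.0, -0.001]
wrist_force: [0.0, 0.4, 0.4]
gripper_width: 1.0
grip_force: 0.0
[ 0.5263 -0.216  -0.0168] [0.02 0.42 0.41]
2282 [-0.077  -0.0495 -0.0416 -0.0159] world z [ 0.0248 -0.0008] x [-0.008  0.011]
2402 [-0.0779 -0.0487 -0.0408 -0.0169] world z [0.024  0.0001] x [-0.008  0.012]
```

View pics/s3.png

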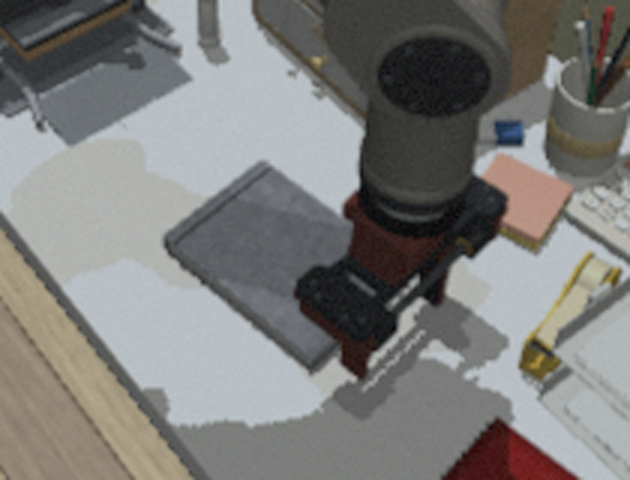

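The picture shows the fingers standing behind the fore edge, the tip at (360,375), still clear of the desk. I lower another 2 cm.

```bash
python3 -m handwheel '[[[0,0,0.5,0,8.78],[0,0,1,0,8.78],[0,0,1.5,0,8.78],[0,0,2,0,8.78],[0,0,2,0,8.78]]]'; python3 tip.py; python3 -m handwheel '[[[0.5,0,0,0,8.78],[1,0,0,0,8.78],[1.5,0,0,0,8.78],[2,0,0,0,8.78],[2,0,0,0,8.78]]]'; python3 -m handwheel '[[[0.4,0,0,0,8.78],[0.8,0,0,0,8.78],[1.2,0,0,0,8.78],[1.6,0,0,0,8.78],[2,0,0,0,8.78]]]';python3 alb.py
```

```text
time_s: 6.8
position: [0.5265, -0.2167, -0.0365]
eef_rot: [0.654, 0.756, -0.0, -0.001]
wrist_force: [0.3, 0.7, 0.2]
gripper_width: 0.999
grip_force: 0.0
[ 0.5265 -0.2167 -0.0365] [0.33 0.7  0.23]
2282 [-0.0769 -0.0499 -0.0419 -0.0394] world z [0.0054 0.003 ] x [-0.008  0.011]
2417 [-0.078  -0.049  -0.041  -0.0355] world z [ 0.0045 -0.001 ] x [-0.008  0.012]
time_s: 7.35
position: [0.5242, -0.1961, -0.0356]
eef_rot: [0.654, 0.757, 0.0, -0.0]
wrist_force: [0.1, 0.8, -0.3]
gripper_width: 1.0
grip_force: 0.0
time_s: 7.85
position: [0.5214, -0.1774, -0.0355]
eef_rot: [0.654, 0.756, -0.0, 0.0]
wrist_force: [0.7, -2.6, 2.1]
gripper_width: 0.999
grip_force: 1.2
top ((0.5065552592277527, -0.07553000748157501), (0.12687405943870544, 0.17369668185710907), 8.180314064025879) 0.0211
scene ((0.5093148350715637, -0.08893564343452454), (0.1292659342288971, 0.2000865638256073), 8.407135009765625) 0.0194
y-ang 8.34 pos [ 0.5213 -0.1764 -0.0357] shift [17.77  0.46 -4.36] turn 0.128
```

Contact made: 2.6 N of push and the album has begun to move. Now I push in a gentle curve toward the press axis.

```bash
python3 -m handwheel '[[[1,0,0,0.006,8.78],[2,0.01,0,0.012,8.78],[3,0.03,0,0.018,8.78],[4,0.05,0,0.024,8.78],[5,0.08,0,0.03,8.78]]]' && python3 -m handwheel '[[[1,0,0,0.006,8.78],[2,0.01,0,0.012,8.78],[3,0.03,0,0.018,8.78],[4,0.05,0,0.024,8.78],[5,0.08,0,0.03,8.78]]]';python3 alb.py
python3 - <<'E'
from h import *
# press yaw/position refined from bed ramp edges & bar in scene cloud by plane fits
for n in('top','scene'):
    d=cam(n);w=cloud(d);z=w[...,2]
    m=(z>.112)&(z<.132)&(w[...,1]>.15)&(w[...,1]<.35)&(w[...,0]<.62)&(w[...,0]>.37)
    p=w[m][:,:2];print(n,len(p),p.mean(0).round(4),cv2.fitLine(p.astype('float32'),cv2.DIST_L2,0,.01,.01).ravel().round(3),cv2.minAreaRect(p.astype('float32')))
E
```

```text
time_s: 8.45
position: [0.5147, -0.1266, -0.0357]
eef_rot: [0.665, 0.747, 0.0, -0.0]
wrist_force: [0.2, -2.7, 1.5]
gripper_width: 0.995
grip_force: 1.2
time_s: 8.95
position: [0.5097, -0.0771, -0.0357]
eef_rot: [0.677, 0.736, -0.0, -0.0]
wrist_force: [0.3, -2.3, 1.8]
gripper_width: 1.003
grip_force: 1.2
top ((0.5007858872413635, 0.02815239131450653), (0.1266999989748001, 0.16764236986637115), 4.967339515686035) 0.021
scene ((0.5021207332611084, 0.025380469858646393), (0.1284288913011551, 0.17889150977134705), 4.787261486053467) 0.0193
y-ang 4.99 pos [ 0.5095 -0.0755 -0.036 ] shift [ 7.61 -0.3  -4.38] turn 0.07
top 717 [0.5003 0.2684] [0.999 0.032 0.5   0.268] ((0.5041570067405701, 0.26883664727211), (0.212789386510849, 0.037150461226701736), 1.5035210847854614)
scene 557 [0.4859 0.26  ] [ 1.    -0.001  0.486  0.26 ] ((0.5064842104911804, 0.2664909064769745), (0.21313728392124176, 0.04092821106314659), 2.286447763442993)
```

```bash
python3 -m handwheel '[[[0.8,0,0,0.013,8.78],[1.6,0.02,0,0.026,8.78],[2.4,0.05,0,0.039,8.78],[3.2,0.08,0,0.052,8.78],[4,0.13,0,0.065,8.78]]]' && python3 -m handwheel '[[[0.6,0,0,0.01,8.78],[1.2,0.01,0,0.02,8.78],[1.8,0.03,0,0.03,8.78],[2.4,0.05,0,0.04,8.78],[3,0.08,0,0.05,8.78]]]' && python3 -m handwheel '[[[0.8,0,0,0,8.78],[1.6,0,0,0,8.78],[2.4,0,0,0,8.78],[3.2,0,0,0,8.78],[4,0,0,0,8.78]]]';python3 alb.py
```

```text
time_s: 9.65
position: [0.5077, -0.0373, -0.0357]
eef_rot: [0.7, 0.714, -0.0, -0.0]
wrist_force: [-1.0, -2.2, 1.5]
gripper_width: 0.999
grip_force: 1.1
time_s: 10.15
position: [0.5079, -0.0075, -0.0357]
eef_rot: [0.718, 0.696, -0.0, -0.0]
wrist_force: [-0.0, -2.6, 0.4]
gripper_width: 1.0
grip_force: 0.9
time_s: 10.65
position: [0.5082, 0.0317, -0.0358]
eef_rot: [0.718, 0.696, -0.001, -0.0]
wrist_force: [-1.9, -2.1, 0.7]
gripper_width: 1.002
grip_force: 1.0
top ((0.5091632008552551, 0.14256101846694946), (0.11728225648403168, 0.12417666614055634), 88.85396575927734) 0.0243
scene ((0.4961055815219879, 0.15639854967594147), (0.08622977137565613, 0.09611894935369492), 89.92862701416016) 0.0236
y-ang -1.61 pos [ 0.5089  0.0338 -0.0359] shift [-3.4  -0.8  -4.39] turn -0.046
```

```bash
python3 -m handwheel '[[[0.6,0,0,-0.011,8.78],[1.2,-0.01,0,-0.022,8.78],[1.8,-0.03,0,-0.033,8.78],[2.4,-0.05,0,-0.044,8.78],[3,-0.08,0,-0.055,8.78]]]' && python3 -m handwheel '[[[0.7,0,0,0,8.78],[1.4,0,0,0,8.78],[2.1,0,0,0,8.78],[2.8,0,0,0,8.78],[3.5,0,0,0,8.78]]]' && python3 -m handwheel '[[[0.3,0,0,0,8.78],[0.6,0,0,0,8.78],[0.9,0,0,0,8.78],[1.2,0,0,0,8.78],[1.5,0,0,0,8.78]]]'
python3 - <<'E'
from h import *
go((.509,.124,-.036),1.7)
a=cam('wrist')['image'];b=cam('scene')['image']
b=cv2.resize(b[130:260,150:320],(512,392),interpolation=cv2.INTER_CUBIC)
save(np.vstack([a[:205],np.clip(b*1.4,0,255).astype('uint8')]),'s4')
E
```

```text
time_s: 11.25
position: [0.5096, 0.0626, -0.0356]
eef_rot: [0.698, 0.716, 0.0, 0.0]
wrist_force: [-0.4, -1.9, 0.2]
gripper_width: 1.001
grip_force: 0.8
time_s: 11.75
position: [0.5085, 0.0973, -0.0356]
eef_rot: [0.698, 0.716, -0.0, 0.0]
wrist_force: [1.4, -2.7, 3.0]
gripper_width: 1.0
grip_force: 1.5
time_s: 12.25
position: [0.508, 0.1121, -0.0357]
eef_rot: [0.698, 0.716, -0.0, -0.0]
wrist_force: [-0.2, -1.6, 1.4]
gripper_width: 0.999
grip_force: 1.0
y-ang 1.41 pos [ 0.508   0.1121 -0.0357] shift [1.19 0.13 0.03] turn -0.005
```

View pics/s4.png

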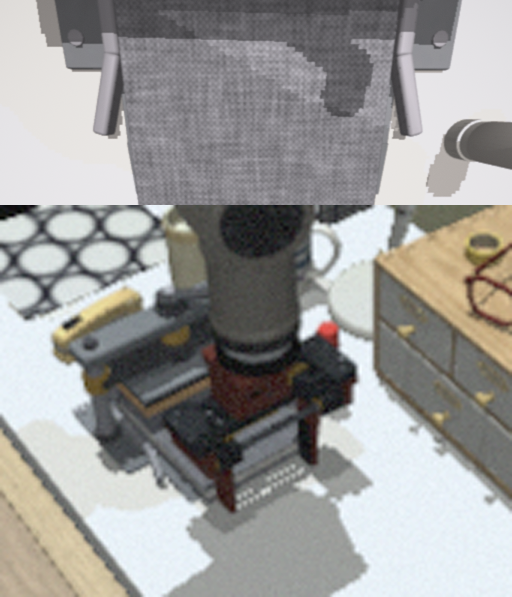

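Album sits between the side guides (115 and 400 in the wrist view), and the glue stick at (480,140) is clear. I continue slowly until the fence stops it.

```bash
python3 -m handwheel '[[[0.2,0,0,-0.005,8.78],[0.4,0,0,-0.005,8.78],[0.6,0,0,-0.005,8.78],[0.8,0,0,-0.005,8.78]]]' && python3 -m handwheel '[[[0.1,0,0,0,8.78],[0.2,0,0,0,8.78],[0.3,0,0,0,8.78]]]'&& python3 -m handwheel '[[[0.1,0,0,0,8.78],[0.2,0,0,0,8.78]]]'
```

```text
time_s: 12.75
position: [0.5077, 0.1202, -0.0357]
eef_rot: [0.696, 0.718, -0.0, -0.0]
wrist_force: [0.8, -1.2, -0.4]
gripper_width: 1.001
grip_force: 0.7
time_s: 13.05
position: [0.5076, 0.1231, -0.0357]
eef_rot: [0.696, 0.718, -0.0, -0.0]
wrist_force: [-0.6, -1.6, 0.1]
gripper_width: 1.0
grip_force: 0.6
time_s: 13.25
position: [0.5075, 0.1237, -0.0357]
eef_rot: [0.697, 0.717, -0.001, 0.0]
wrist_force: [-0.7, -6.4, 0.1]
gripper_width: 1.003
grip_force: 3.3
```

```bash
python3 -m handwheel '[[[0.1,0,0,0,8.78],[0.1,0,0,0,8.78]]]' && python3 -m handwheel '[[[0.1,0,0,0,8.78],[0.1,0,0,0,8.78],[0.1,0,0,0,8.78]]]'
python3 - <<'E'
from h import *
s=state();print(s['moment'],s['wrist_force']);go((.5,.1,0),1.7)
d=cam('wrist');w=cloud(d);z=w[...,2]
# guide side lines and album side edges
m=(abs(z-.024)<.004)&(w[...,1]>.14)&(w[...,1]<.2)&(w[...,0]>.4)&(w[...,0]<.6)
for y0 in np.arange(.14,.2,.01):
    p=w[m&(abs(w[...,1]-y0)<.005)];print(y0.round(2),np.percentile(p[:,0],[1,99]).round(4))
E
```

```text
time_s: 13.45
position: [0.5072, 0.1237, -0.0357]
eef_rot: [0.697, 0.717, -0.001, 0.001]
wrist_force: [0.3, -6.7, 0.8]
gripper_width: 1.002
grip_force: 3.4
time_s: 13.75
position: [0.5071, 0.1238, -0.0357]
eef_rot: [0.697, 0.717, -0.001, 0.001]
wrist_force: [-1.2, -8.9, 1.5]
gripper_width: 1.0
grip_force: 4.4
[-1.95295668  0.22831132 -0.01087421] [-1.22268616 -8.9390861   1.488263  ]
y-ang 1.57 pos [ 0.5071  0.1238 -0.0357] shift [-2.37 -0.78 -3.56] turn -0.002
0.14 [0.4437 0.5673]
0.15 [0.4436 0.5671]
0.16 [0.4432 0.5667]
0.17 [0.443  0.5665]
0.18 [0.4427 0.5663]
0.19 [0.4423 0.566 ]
```

The album's sides are parallel to the press (0.028 rad, about 1.6°, against the bar's ~1.7°) and the fence stopped it at the expected place. I retreat, rise and look at the crank from above.

```bash
python3 -m handwheel '[[[-1,0,0,0,8.78],[-3,0,0,0,8.78],[-6,0,0,0,8.78],[-6,0,-4.5,0,8.78],[-6,0,-9,0,8.78]]]' && python3 -m handwheel '[[[0,0,-4.5,0,4.5],[0,0,-9,0,4.5],[0,0,-13.5,0,4.5],[0,0,-15,0,4.5],[0,0,-15,0,4.5]]]' 
python3 - <<'E'
from h import *
d=cam('wrist');save(d['image'],'w5');w=cloud(d);z=w[...,2]
m=(z>.16)&(z<.21)&(abs(w[...,0]-.53)<.12)&(abs(w[...,1]-.25)<.1)
p=w[m];print('grip',len(p),p.mean(0).round(4),np.median(p[p[:,2]>.183],0).round(4),np.percentile(p,[2,98],axis=0).round(4))
m=(abs(z-.123)<.006)&(abs(w[...,0]-.505)<.12)&(abs(w[...,1]-.26)<.05)
p=w[m];print('bar',len(p),cv2.minAreaRect(p[:,:2].astype('float32')))
m=(z>.142)&(np.hypot(w[...,0]-.505,w[...,1]-.268)<.03);p=w[m];print('hub',len(p),p.mean(0).round(4),np.percentile(p,[2,98],axis=0).round(4))
go((.5555,.235,.2),1.6)
E
```

```text
time_s: 14.3
position: [0.5085, 0.0652, 0.0548]
eef_rot: [0.698, 0.716, -0.001, -0.001]
wrist_force: [0.3, 1.2, 0.3]
gripper_width: 1.0
grip_force: 0.0
time_s: 14.8
position: [0.5112, 0.0679, 0.2067]
eef_rot: [0.696, 0.718, 0.003, 0.0]
wrist_force: [-0.7, -0.0, -0.3]
gripper_width: 0.582
grip_force: 0.0
grip 3 [0.5553 0.2262 0.1612] [nan nan nan] [[0.5546 0.2259 0.1609]
 [0.556  0.2265 0.1616]]
bar 0 ((0.0, 0.0), (0.0, 0.0), 0.0)
  return _methods._mean(a, axis=axis, dtype=dtype,
  ret = um.true_divide(
<stdin>:7: RuntimeWarning: Mean of empty slice.
Traceback (most recent call last):
IndexError: index -1 is out of bounds for axis 0 with size 0
```

View pics/w5.png

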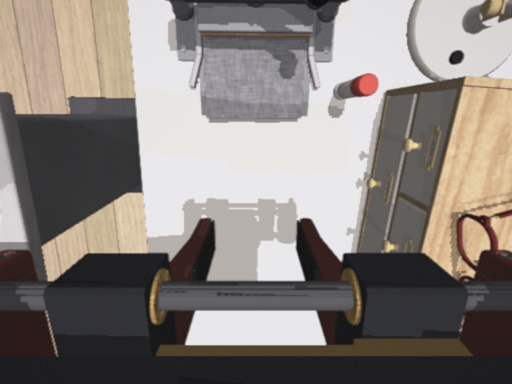

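The wrist view shows the album well inside the press (fore edge at row 120); the bar is cut off at the top. I move nearer for the crank.

```bash
python3 -m handwheel '[[[3,1,0,0,4.5],[6,2,0,0,4.5],[9,2,0,0,4.5],[9,2,0,0,4.5]]]'
cat > crank.py <<'E'
from h import *
d=cam('wrist');w=cloud(d);z=w[...,2]
near=(abs(w[...,0]-.51)<.13)&(abs(w[...,1]-.25)<.1)
for n,lo,hi in(('grip',.15,.2),('griptop',.184,.2),('arm+hub',.13,.15)):
    p=w[near&(z>lo)&(z<hi)];
    if len(p):print(n,len(p),p.mean(0).round(4),np.percentile(p,[2,98],axis=0).round(4).tolist(),cv2.minEnclosingCircle(p[:,:2].astype('float32')))
p=w[near&(abs(z-.123)<.005)]
if len(p):print('bar',len(p),np.median(p[:,2]),cv2.minAreaRect(p[:,:2].astype('float32')))
go((.5555,.235,.11),1.6)
save(d['image'],'crank')
E
python3 crank.py; python3 -c "
from alb import *
d=cam('top');w=cloud(d);z=w[...,2]
m=(z>.184)&(z<.2)&(abs(w[...,0]-.55)<.06)&(abs(w[...,1]-.25)<.08);print(w[m].mean(0),m.sum())"
```

```text
time_s: 15.25
position: [0.5253, 0.1623, 0.2018]
eef_rot: [0.694, 0.72, -0.001, -0.001]
wrist_force: [0.1, 0.3, -0.5]
gripper_width: 0.51
grip_force: 0.0
grip 761 [0.5536 0.2372 0.1871] [[0.545, 0.2276, 0.155], [0.5641, 0.2465, 0.1938]] ((0.5552362203598022, 0.2371048927307129), 0.010943361558020115)
griptop 669 [0.5546 0.2372 0.1901] [[0.5456, 0.2275, 0.1853], [0.5642, 0.2465, 0.1939]] ((0.5553125143051147, 0.23696136474609375), 0.01081653218716383)
arm+hub 1643 [0.5174 0.2596 0.1404] [[0.492, 0.2387, 0.1375], [0.5468, 0.2792, 0.1451]] ((0.5443986058235168, 0.26966172456741333), 0.055461738258600235)
bar 7495 0.12234415134302984 ((0.5042753219604492, 0.26781749725341797), (0.21297889947891235, 0.03608911484479904), 1.3214901685714722)
y-ang 1.96 pos [0.5254 0.1594 0.2021] shift [7.47 3.3  9.19] turn 0.006
[nan nan nan] 0<string>:4: RuntimeWarning: Mean of empty slice.
  ret = um.true_divide(
```

Grip measured at (0.555, 0.237) with its top at 0.190, and the screw axis at (0.504, 0.268), so the radius is 59.6 mm as it should be. I place the fingers over it, go down and grip.

```bash
python3 -m handwheel '[[[3.8,1.6,0,0,4.5],[7.6,3.28,0,0,4.5],[7.6,3.28,0,0,4.5],[7.6,3.28,0,0,4.5]]]' && python3 -c "
from h import *
go((.5553,.2365,.108),1.6)" && python3 -m handwheel '[[[0,0,2.5,0,4.5],[0,0,5,0,4.5],[0,0,7.5,0,4.5],[0,0,9.3,0,4.5],[0,0,9.3,0,4.5]]]' && python3 tip.py
```

```text
time_s: 15.75
position: [0.557, 0.2332, 0.2032]
eef_rot: [0.697, 0.717, -0.001, 0.0]
wrist_force: [0.3, 0.1, 0.2]
gripper_width: 0.509
grip_force: 0.0
y-ang 1.69 pos [0.557  0.2332 0.2032] shift [ 0.36 -0.15  9.52] turn 0.002
time_s: 16.25
position: [0.5551, 0.2312, 0.1092]
eef_rot: [0.698, 0.716, -0.002, -0.001]
wrist_force: [0.4, -0.5, 0.6]
gripper_width: 0.512
grip_force: 0.0
[0.5551 0.2312 0.1092] [ 0.42 -0.54  0.64]
7 [-0.0868 -0.0856 -0.0852 -0.0851] world z [0.1944 0.1943] x [0.01  0.011]Traceback (most recent call last):
  File "tip.py", line 7, in <module>
    p=t[m];print(len(p),np.percentile(p[:,2],[50,90,98,100]).round(4),'world z',(s['position'][2]-np.percentile(p[:,2],[98,100])).round(4), 'x',np.percentile(p[:,0],[2,98]).round(3))
                        ~~~~~~~~~~~~~^^^^^^^^^^^^^^^^^^^^^^^
    return _quantile_unchecked(
        a, q, axis, out, overwrite_input, method, keepdims, weights)
    return _ureduce(a,
                    func=_quantile_ureduce_func,
    ...<5 lines>...
                    overwrite_input=overwrite_input,
                    method=method)
    r = func(a, **kwargs)
    result = _quantile(arr,
                       quantiles=q,
    ...<2 lines>...
                       out=out,
                       weights=wgt)
    slices_having_nans = np.isnan(arr[-1, ...])
                                  ~~~^^^^^^^^^
IndexError: index -1 is out of bounds for axis 0 with size 0
```

```bash
python3 -m handwheel '[[[0.4,0,0,0,4.5],[0.4,0,0,0,4.5]]]' && python3 -m handwheel '[[[0,0,0,0,1.5],[0,0,0,0,1.5],[0,0,0,0,1.5],[0,0,0,0,1.5],[0,0,0,0,1.5]]]'; python3 -c "
from h import *
go((.5553,.237,.108),1.6)"
```

```text
time_s: 16.5
position: [0.5579, 0.2389, 0.1126]
eef_rot: [0.696, 0.718, 0.001, 0.0]
wrist_force: [-0.9, 0.3, 0.7]
gripper_width: 0.51
grip_force: 0.0
time_s: 17.0
position: [0.5571, 0.2386, 0.1116]
eef_rot: [0.696, 0.718, 0.0, -0.0]
wrist_force: [-1.1, -0.7, 2.0]
gripper_width: 0.24
grip_force: 30.0
y-ang 1.72 pos [0.5571 0.2386 0.1116] shift [-0.15 -0.18  0.36] turn 0.002
```

Grip is held (opening 21 mm, 30 N). I compute the circle in tool axes for the rows.

```bash
cat > circ.py <<'E'
import numpy as np,sys
a0=-32.8; P=lambda a:6*np.array([np.sin(np.radians(a)),np.cos(np.radians(a))])
for st in range(0,480,20):
    print(st,[[(round(v,2)) for v in P(a0-st-k)-P(a0-st)] for k in (5,10,15,20)])
print([(k,(P(a0-k)-P(a0)).round(2).tolist()) for k in(10,20,30,40,50)],[(k,(P(a0-50-k)-P(a0-50)).round(2).tolist()) for k in(10,20,30,40,50)])
E
python3 circ.py
```

```text
0 [[np.float64(-0.43), np.float64(-0.3)], [np.float64(-0.83), np.float64(-0.64)], [np.float64(-1.19), np.float64(-1.01)], [np.float64(-1.53), np.float64(-1.42)]]
20 [[np.float64(-0.3), np.float64(-0.43)], [np.float64(-0.56), np.float64(-0.89)], [np.float64(-0.78), np.float64(-1.36)], [np.float64(-0.95), np.float64(-1.85)]]
40 [[np.float64(-0.13), np.float64(-0.51)], [np.float64(-0.22), np.float64(-1.02)], [np.float64(-0.26), np.float64(-1.54)], [np.float64(-0.26), np.float64(-2.07)]]
60 [[np.float64(0.05), np.float64(-0.52)], [np.float64(0.14), np.float64(-1.04)], [np.float64(0.28), np.float64(-1.54)], [np.float64(0.46), np.float64(-2.03)]]
80 [[np.float64(0.22), np.float64(-0.47)], [np.float64(0.49), np.float64(-0.93)], [np.float64(0.79), np.float64(-1.35)], [np.float64(1.13), np.float64(-1.75)]]
100 [[np.float64(0.37), np.float64(-0.37)], [np.float64(0.77), np.float64(-0.7)], [np.float64(1.21), np.float64(-1.0)], [np.float64(1.66), np.float64(-1.26)]]
120 [[np.float64(0.48), np.float64(-0.22)], [np.float64(0.97), np.float64(-0.4)], [np.float64(1.47), np.float64(-0.53)], [np.float64
[... 2263 characters left out ...]
07)]]
420 [[np.float64(0.05), np.float64(-0.52)], [np.float64(0.14), np.float64(-1.04)], [np.float64(0.28), np.float64(-1.54)], [np.float64(0.46), np.float64(-2.03)]]
440 [[np.float64(0.22), np.float64(-0.47)], [np.float64(0.49), np.float64(-0.93)], [np.float64(0.79), np.float64(-1.35)], [np.float64(1.13), np.float64(-1.75)]]
460 [[np.float64(0.37), np.float64(-0.37)], [np.float64(0.77), np.float64(-0.7)], [np.float64(1.21), np.float64(-1.0)], [np.float64(1.66), np.float64(-1.26)]]
[(10, [-0.83, -0.64]), (20, [-1.53, -1.42]), (30, [-2.09, -2.3]), (40, [-2.48, -3.27]), (50, [-2.7, -4.29])] [(10, [-0.04, -1.05]), (20, [0.1, -2.08]), (30, [0.42, -3.08]), (40, [0.91, -4.0]), (50, [1.55, -4.83])]
```

```bash
cat > feel.py <<'E'
from h import *
s=state();c=np.array([.5061,.2694]);v=s['position'][:2]-c;r=np.hypot(*v);u=v/r;t=np.array([u[1],-u[0]])
f=s['wrist_force'][:2];print('t',round(s['time_s'],2),'turned',round((-31.1-np.degrees(np.arctan2(v[1],v[0])))%360,1),'r',r.round(4),'resist',round(-f@t,2),'radial',round(f@u,2),'z',s['position'][2].round(4))
E
python3 -m handwheel '[[[-0.43,-0.3,0,0,1.5],[-0.83,-0.64,0,0,1.5],[-1.19,-1.01,0,0,1.5],[-1.53,-1.42,0,0,1.5]]]' >/dev/null; python3 feel.py; python3 -m handwheel '[[[-0.3,-0.43,0,0,1.5],[-0.56,-0.89,0,0,1.5],[-0.78,-1.36,0,0,1.5],[-0.95,-1.85,0,0,1.5]]]'; python3 feel.py
```

```text
t 17.4 turned 20.2 r 0.0598 resist 3.85 radial 0.0 z 0.1116
time_s: 17.8
position: [0.5251, 0.2126, 0.1115]
eef_rot: [0.696, 0.718, 0.0, 0.0]
wrist_force: [3.0, 4.4, 0.9]
gripper_width: 0.245
grip_force: 30.0
t 17.8 turned 40.4 r 0.0599 resist 4.28 radial -3.2 z 0.1115
```

Turning cleanly at about 4 N. I carry on to 120°.

```bash
H="python3 -m handwheel"; $H '[[[-0.13,-0.51,0,0,1.5],[-0.22,-1.02,0,0,1.5],[-0.26,-1.54,0,0,1.5],[-0.26,-2.07,0,0,1.5]]]' >/dev/null; python3 feel.py; $H '[[[0.05,-0.52,0,0,1.5],[0.14,-1.04,0,0,1.5],[0.28,-1.54,0,0,1.5],[0.46,-2.03,0,0,1.5]]]'>/dev/null; python3 feel.py; $H '[[[0.22,-0.47,0,0,1.5],[0.49,-0.93,0,0,1.5],[0.79,-1.35,0,0,1.5],[1.13,-1.75,0,0,1.5]]]'>/dev/null; python3 feel.py; $H '[[[0.37,-0.37,0,0,1.5],[0.77,-0.7,0,0,1.5],[1.21,-1.0,0,0,1.5],[1.66,-1.26,0,0,1.5]]]'>/dev/null; python3 feel.py
```

```text
t 18.2 turned 60.5 r 0.0601 resist 3.4 radial -1.7 z 0.1115
t 18.6 turned 80.4 r 0.0603 resist 3.89 radial -1.75 z 0.1115
t 19.0 turned 100.3 r 0.0605 resist 3.11 radial -2.62 z 0.1115
t 19.4 turned 119.8 r 0.0606 resist 2.99 radial -2.66 z 0.1115
```

```bash
H="python3 -m handwheel"; $H '[[[0.48,-0.22,0,0,1.5],[0.97,-0.4,0,0,1.5],[1.47,-0.53,0,0,1.5],[1.99,-0.62,0,0,1.5]]]' >/dev/null; python3 feel.py; $H '[[[0.52,-0.04,0,0,1.5],[1.05,-0.04,0,0,1.5],[1.57,0.01,0,0,1.5],[2.08,0.1,0,0,1.5]]]'>/dev/null; python3 feel.py
```

```text
t 19.8 turned 139.1 r 0.0606 resist 3.58 radial -3.77 z 0.1115
t 20.2 turned 158.5 r 0.0607 resist 4.77 radial -2.12 z 0.1114
```

```bash
H="python3 -m handwheel"; $H '[[[0.5,0.14,0,0,1.5],[1.0,0.32,0,0,1.5],[1.47,0.54,0,0,1.5],[1.92,0.81,0,0,1.5]]]' >/dev/null; python3 feel.py
```

```text
t 20.6 turned 178.0 r 0.0606 resist 3.51 radial -1.87 z 0.1114
```

```bash
H="python3 -m handwheel"; $H '[[[0.43,0.3,0,0,1.5],[0.83,0.64,0,0,1.5],[1.19,1.01,0,0,1.5],[1.53,1.42,0,0,1.5]]]' >/dev/null; python3 feel.py; $H '[[[0.3,0.43,0,0,1.5],[0.56,0.89,0,0,1.5],[0.78,1.36,0,0,1.5],[0.95,1.85,0,0,1.5]]]' >/dev/null; python3 feel.py
```

```text
t 21.0 turned 197.7 r 0.0604 resist 4.96 radial 0.14 z 0.1114
t 21.4 turned 217.0 r 0.0602 resist 6.07 radial -0.75 z 0.1114
```

Resistance is rising (3.5 → 5.0 → 6.1 N), which looks like the bite. I take smaller steps.

```bash
H="python3 -m handwheel"; $H '[[[0.06,0.25,0,0,1.5],[0.13,0.51,0,0,1.5]]]' >/dev/null; python3 feel.py; $H '[[[0.04,0.25,0,0,1.5],[0.09,0.51,0,0,1.5]]]' >/dev/null; python3 feel.py;  $H '[[[0.02,0.26,0,0,1.5],[0.04,0.52,0,0,1.5]]]' >/dev/null; python3 feel.py; $H '[[[0,0.26,0,0,1.5],[0,0.52,0,0,1.5]]]' >/dev/null; python3 feel.py
```

```text
t 21.6 turned 221.8 r 0.0602 resist 7.06 radial -0.2 z 0.1114
t 21.8 turned 226.5 r 0.0601 resist 6.78 radial -0.86 z 0.1114
t 22.0 turned 231.3 r 0.0601 resist 7.47 radial 0.18 z 0.1114
t 22.2 turned 236.1 r 0.06 resist 7.45 radial -1.09 z 0.1114
```

Fit: bite at about 192°, so about 50 N now. I go another 12° for about 63 N.

```bash
H="python3 -m handwheel"; $H '[[[-0.05,0.26,0,0,1.5],[-0.05,0.52,0,0,1.5]]]' >/dev/null; python3 feel.py; $H '[[[-0.05,0.26,0,0,1.5],[-0.1,0.52,0,0,1.5]]]' >/dev/null; python3 feel.py;  $H '[[[-0.05,0.15,0,0,1.5],[-0.08,0.25,0,0,1.5]]]' >/dev/null; python3 feel.py; $H '[[[0,0,0,0,1.5],[0,0,0,0,1.5]]]' >/dev/null; python3 feel.py
```

```text
t 22.4 turned 240.8 r 0.0599 resist 9.04 radial -1.61 z 0.1114
t 22.6 turned 245.7 r 0.0598 resist 9.25 radial -0.83 z 0.1113
t 22.8 turned 248.0 r 0.0598 resist 8.85 radial -1.39 z 0.1114
t 23.0 turned 248.2 r 0.0599 resist 7.99 radial -0.91 z 0.1114
```

Resistance is about 9 N, i.e. 60–70 N of clamping. I let go, rise straight up and check.

```bash
H="python3 -m handwheel"; $H '[[[0,0,0,0,4],[0,0,0,0,4],[0,0,0,0,4],[0,0,0,0,4],[0,0,0,0,4]]]' && $H '[[[0,0,-2,0,4],[0,0,-5,0,4],[0,0,-9,0,4],[0,0,-13,0,4],[0,0,-13,0,4]]]' && $H '[[[-4,0,0,0,4],[-8,0,0,0,4],[-12,0,0,0,4],[-15,0,0,0,4],[-15,0,0,0,4]]]'
python3 crank.py; python3 - <<'E'
from h import *
d=cam('wrist');w=cloud(d);z=w[...,2]
m=(abs(z-.024)<.005)&(abs(w[...,0]-.505)<.05)&(w[...,1]>.11)&(w[...,1]<.2)
print('fore edge y',[(x.round(3),w[m&(abs(w[...,0]-x)<.005)][:,1].min().round(4)) for x in np.arange(.46,.56,.02)])
a=d['image'];save(a,'fin')
E
```

```text
time_s: 23.5
position: [0.5189, 0.3272, 0.1107]
eef_rot: [0.696, 0.718, -0.001, -0.0]
wrist_force: [-1.2, -0.0, -1.6]
gripper_width: 0.456
grip_force: 0.8
time_s: 24.0
position: [0.5231, 0.3283, 0.2468]
eef_rot: [0.697, 0.717, 0.004, 0.001]
wrist_force: [0.9, 0.5, 0.1]
gripper_width: 0.453
grip_force: 0.0
time_s: 24.5
position: [0.5243, 0.172, 0.2412]
eef_rot: [0.699, 0.715, -0.0, 0.0]
wrist_force: [-0.2, -0.9, 0.6]
gripper_width: 0.457
grip_force: 0.0
grip 736 [0.5075 0.3224 0.182 ] [[0.4973, 0.3171, 0.1526], [0.5169, 0.3298, 0.1942]] ((0.5067104697227478, 0.3269614279270172), 0.01068358775228262)
griptop 477 [0.507  0.3239 0.19  ] [[0.4973, 0.3174, 0.185], [0.5164, 0.3301, 0.1943]] ((0.5066801905632019, 0.3271259367465973), 0.010639251209795475)
arm+hub 1330 [0.5048 0.2855 0.1404] [[0.4924, 0.2558, 0.1373], [0.5157, 0.3189, 0.1451]] ((0.504676103591919, 0.267647922039032), 0.09558219462633133)
bar 5897 0.12234316372730347 ((0.5040556788444519, 0.2681843340396881), (0.21352432668209076, 0.03521887958049774), 1.3415606021881104)
y-ang 1.46 pos [0.5241 0.1752 0.2411] shift [ 5.89  3.29 13.11] turn -0.002Traceback (most recent call last):
  File "<stdin>", line 4, in <module>
    return umr_minimum(a, axis, None, out, keepdims, initial, where)
ValueError: zero-size array to reduction operation minimum which has no identity
```

```bash
python3 -m handwheel '[[[-4,0,0,0,4],[-8,0,0,0,4],[-10,0,0,0,4],[-10,0,0,0,4],[-10,0,0,0,4]]]'
python3 - <<'E'
from h import *
d=cam('wrist');w=cloud(d);z=w[...,2]
m=(abs(z-.024)<.005)&(abs(w[...,0]-.505)<.058)&(w[...,1]>.11)&(w[...,1]<.2)
for x in np.arange(.46,.56,.02):
    p=w[m&(abs(w[...,0]-x)<.005)];print(x.round(3),len(p),np.percentile(p[:,1],1).round(4) if len(p) else '')
print(np.nanmedian(z[m]));save(d['image'],'fin')
t=cam('top');I=t['image'].astype(int);w=cloud(t);mm=(I[...,0]>I[...,1]+60)&(w[...,1]>0)&(w[...,1]<.25)&(w[...,0]<.7);print('glue',w[mm].mean(0))
E
```

```text
time_s: 25.1
position: [0.5273, 0.0796, 0.241]
eef_rot: [0.696, 0.718, 0.0, -0.0]
wrist_force: [0.2, 0.3, -0.2]
gripper_width: 0.457
grip_force: 0.0
0.46 349 0.1342
0.48 331 0.1349
0.5 332 0.1356
0.52 326 0.1362
0.54 333 0.1369
0.56 258 0.1368
0.023502374617605626
glue [0.62665014 0.18240518 0.09657574]
```

View pics/fin.png

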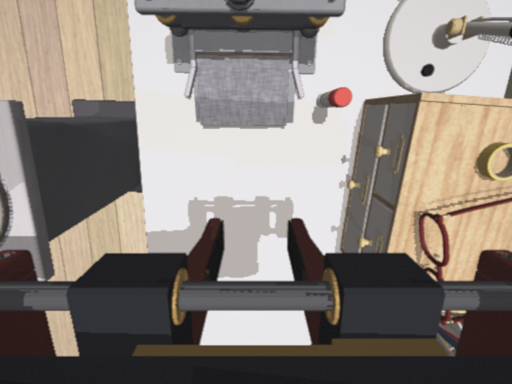

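The final view shows the album squarely between the guides, fore edge at y = 0.1356 against 0.135 expected when seated. The crank is free and the glue stick stands at (340,97). I hand in.

```bash
python3 -c "
from bench import close_job;print(close_job())"
```

```text
the job is handed in; nothing more can be done
None
```

The job is handed in at about 25 s of the 72 s allowed: the album is seated square against the back fence, clamped with roughly 60 N by feel, and the crank is let go; hand-in returned no verdict, and the glue stick is standing but measured about 8 mm from its first reading, probably measurement scatter and well inside the 25 mm limit.

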